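# Roll-check spacer tubes on the test ramp and scrap the flattened one

### The job

Check the three spacer tubes on the roll ramp, one at a time: lay each across the top of the ramp at the start line, the same way up as it lies in the rack, let go and watch. Sound tubes roll over the stop bead into the catch tray by themselves and stay there; the one with a flattened side only slides down against the bead and stops, so take it off the ramp before the next tube and put it in the scrap tray. Leave the other things on the table alone.

Things in the scene. Friction and masses are not known exactly. Their poses are not given: they have to be found in the camera images.
- roll_ramp: Fixed test ramp, 369 mm long (x), 188 mm wide (y). Origin under its base on the table; +x points downhill, z up. Between plywood cheeks (146 mm apart, 16 mm above the deck) a smooth aluminium deck falls 12 degrees from x = -175 mm (95 mm high) to its foot at x = +60 mm (45 mm high). Beyond lies the catch tray.
- ramp_start (a point): Middle of the dark start line across the deck, on the deck surface, at ramp x = -115 mm, 82 mm high; axes as the ramp's. A tube laid here parallel to the line and let go: a sound one rolls off and is in the catch tray within 1 s; a flattened one on its flat slides slowly, up to 2 s, and stops. Dropped or twisted, a flattened tube can tumble.
- ramp_bead (a point): Middle of the stop bead, a half-round rod across the deck, at ramp x = +10 mm; the point is on the deck surface, 56 mm above the table, and the bead stands 4 mm above the deck. A flattened tube stopped by it has its axis about 12 mm uphill of this point, 11.5 mm off the deck.
- catch_tray (a point): Centre of the catch tray's floor, 16 mm above the table, at ramp x = +116 mm. The tray reaches from x = 60 to 168 mm, 146 mm wide, end wall 57 mm high. A tube that has rolled in settles within about 2 s.
- tube_rack: Fixed plywood rack, 226 mm (x) by 130 mm (y), origin under its centre. Two notched combs at y = -45 and +45 mm, 12 mm thick; notches 38 mm wide at x = -70, 0, +70 mm, their floors 26 mm and the teeth 38 mm above the table. A tube lies along y in each pair of notches; between the combs, at mid tube, is only the 10 mm base board, so fingers have room.
- tube_a: Aluminium spacer tube, 30 mm outside, 2 mm wall, 120 mm long, about 0.08 kg. Origin on its axis at mid length, y along the tube. Lies in the rack. A damaged one is pressed flat along one side (flat 19 mm wide, 11.5 mm from the axis, still 30 mm wide) and lies in the rack on that flat, so from above all look alike. One of tubes a, b, c is damaged: the one that slides on the ramp.
- tube_b: Aluminium spacer tube, 30 mm outside, 2 mm wall, 120 mm long, about 0.08 kg. Origin on its axis at mid length, y along the tube. Lies in the rack. A damaged one is pressed flat along one side (flat 19 mm wide, 11.5 mm from the axis, still 30 mm wide) and lies in the rack on that flat, so from above all look alike. One of tubes a, b, c is damaged: the one that slides on the ramp.
- tube_c: Aluminium spacer tube, 30 mm outside, 2 mm wall, 120 mm long, about 0.08 kg. Origin on its axis at mid length, y along the tube. Lies in the rack. A damaged one is pressed flat along one side (flat 19 mm wide, 11.5 mm from the axis, still 30 mm wide) and lies in the rack on that flat, so from above all look alike. One of tubes a, b, c is damaged: the one that slides on the ramp.
- scrap_tray: Fixed grey sheet-steel tray with a rolled rim, 140 mm (x) by 180 mm (y), 46 mm high on small feet, wall 3 mm, inner floor 8 mm above the table, open on top, wire handles on its short sides. Origin under its centre on the table, z up. It and the rack stand on either side of the ramp and may change sides.
- scrap_tray_in (a point): Centre of the scrap tray's floor, 8 mm above the table.
- solder_spool: Bystander: spool of solder, 62 mm across, 46 mm high, origin under its centre.
- terminal_carton: Bystander: small carton, 60 x 90 x 42 mm, origin under its centre.
Mind the look-alikes: they are no part of the job. Leave any orange look-alike of the scrap_tray alone.

How it is judged:
On the way, in this order (a step that is already met when the one before it is completed fails the run):
1. the flattened tube has been let go on the ramp and lies still on the deck, at or above the bead (x of tube_b in the frame of roll_ramp between -0.16 and 0.02 m and y of tube_b in the frame of roll_ramp between -0.073 and 0.073 m and contact force between the fingers and tube_b below 0.1 N and contact force between tube_b and roll_ramp above 0.1 N and linear speed of tube_b below 0.02 m/s and angular speed of tube_b below 0.3 rad/s), for 0.2 s.
2. the flattened tube lies in the scrap tray, let go (x of tube_b in the frame of scrap_tray between -0.067 and 0.067 m and y of tube_b in the frame of scrap_tray between -0.087 and 0.087 m and z of tube_b in the frame of scrap_tray below 0.037 m and linear speed of tube_b below 0.02 m/s and angular speed of tube_b below 0.3 rad/s and contact force between the fingers and tube_b below 0.1 N), for 0.2 s.
At the end, for the whole second after the job is handed in: Both sound tubes rest in the catch tray (mid-tube past the deck's foot, inside the walls, under 55 mm high); the flattened tube rests inside the scrap tray (axis under 37 mm high); spool and carton are within 30 mm of where they were (x of tube_a in the frame of roll_ramp between 0.066 and 0.17 m and y of tube_a in the frame of roll_ramp between -0.073 and 0.073 m and z of each of tube_a, tube_c in the frame of roll_ramp below 0.055 m and linear speed of each of tube_a, tube_c, tube_b below 0.02 m/s and angular speed of each of tube_a, tube_c, tube_b below 0.3 rad/s and x of tube_c in the frame of roll_ramp between 0.066 and 0.17 m and y of tube_c in the frame of roll_ramp between -0.073 and 0.073 m and x of tube_b in the frame of scrap_tray between -0.067 and 0.067 m and y of tube_b in the frame of scrap_tray between -0.087 and 0.087 m and z of tube_b in the frame of scrap_tray below 0.037 m and distance of each of solder_spool, terminal_carton from where it was at the start of the episode below 0.03 m); the robot touches nothing.
It fails at once if two tubes are on the deck of the ramp at the same time ((x of each of tube_a, tube_b in the frame of roll_ramp below 0.045 m and contact force between each of tube_a, tube_b and roll_ramp above 0.1 N) or (x of each of tube_b, tube_c in the frame of roll_ramp below 0.045 m and contact force between each of tube_b, tube_c and roll_ramp above 0.1 N) or (x of each of tube_a, tube_c in the frame of roll_ramp below 0.045 m and contact force between each of tube_a, tube_c and roll_ramp above 0.1 N)).
It fails at once if a sound tube is carried past the bead or over the catch tray in the fingers instead of rolling there by itself ((x of tube_a in the frame of roll_ramp between 0.03 and 0.18 m and y of tube_a in the frame of roll_ramp between -0.073 and 0.073 m and z of tube_a in the frame of roll_ramp below 0.2 m and contact force between the fingers and tube_a above 1 N) or (x of tube_c in the frame of roll_ramp between 0.03 and 0.18 m and y of tube_c in the frame of roll_ramp between -0.073 and 0.073 m and z of tube_c in the frame of roll_ramp below 0.2 m and contact force between the fingers and tube_c above 1 N)).
It fails at once if a bystander (spool, carton) is shifted by more than 30 mm (distance of any of solder_spool, terminal_carton from where it was at the start of the episode above 0.03 m).
It also fails if it takes over 72 s, if anything falls off the work surface, if the arm or the gripper's body presses on something with over 40 N, if the wrist force passes 120 N, or if a joint passes its speed limit or range.

### The arm

A 6-joint arm with a two-finger parallel gripper is mounted at the origin on the work surface; the furniture and walls round the work are solid. World frame = base frame: x ahead of the robot, y to its left, z up, the work surface at z = 0. Lengths are in m, angles in rad, forces in N, time in s.
With the tool pointing down it reaches from about 0.25 to 0.775 m from the base axis. Payload 4 kg.
Tool frame: the origin (TCP) lies at the very end of the fingers, on their centre line; the grasp point (between the pads) lies 19 mm behind it (robot.grip_point_offset is the distance from the TCP to the grasp point, in m); z points along the fingers, x is the direction in which the jaws open and shut, and the axes are right-handed (so a half turn about z gives the same grasp; the last joint's range is limited). The gripper opens to 94 mm and grips with 3 to 60 N. Pads are 16 mm wide; open, the fingers measure 119 mm over their backs; the gripper's body (75 mm by 177 mm) begins 78 mm behind the grasp point.
Start: joints at [-0.103, 0.087, 1.371, -0, 1.684, -0.103], TCP at [0.55, -0, 0.169] pointing down, gripper open.
Joint ranges: [-3.1, 3.1], [-0.76, 2.03], [0.27, 2.55], [-1.08, 4.22], [0.17, 2.65], [-2.57, 2.57]. Speed limits (rad/s): [2.79, 2.79, 3.14, 3.14, 3.14, 3.14].

### API

Orientations are given as [roll, pitch, yaw] about the fixed x, y, z axes, in that order (R = Rz(yaw) Ry(pitch) Rx(roll)).
In Python, from bench import robot gives the robot as it stands.
- The arm moves only by the shell command python3 -m inch 'ROWS'. ROWS is text: rows parted by semicolons, each of 5 numbers parted by spaces: the shift along the tool's x, y, z in cm, then the turn about the tool's z in rad, then the closure, from 0 (fully open) to 1 (shut). In form: tx ty tz spin claw; .... A call has 1 to 20 rows; each row is the pose to reach, as a shift and turn from the pose measured when the call began, along the tool's axes at that moment; what a row does not reach only later rows make up. A row lasts 1/12 s, in which the tool goes at most 41.7 mm and 7.16 degrees, less where a joint would pass 70% of its speed; a pose out of reach is approached as far as the arm can. A call with a gripper value outside its range is refused whole. The fingers move at their own pace and stop on an object; the grip force is fixed at half the most. Time passes only in rows, so rows that repeat a pose let the fingers close. It gives the time, the measured TCP pose, the force and the opening at its end, in the units of the state.
- robot.get_obs(): the state, without advancing time (a new reading comes with each control period).
- robot.snapshot(name): name is "scene" or "side" or "wrist"; returns (picture, depth): 400x640x3 uint8, blue, green, red; 400x640 float32, m along the optical axis (not along the pixel's ray), 0 where there is no reading.
- robot.camera_info(name): a dict with "K" (3x3 intrinsics, pixels), "extrinsics" (4x4, takes a point from world to camera coordinates); the wrist camera has in their place "mount" (4x4, takes a point from camera to tool coordinates, whose origin is the TCP and whose axes are the tool frame's). Camera axes: x right, y down, z forward; pixel columns grow to the right and rows downward; lengths in m; the calibration is good to about 2 mm. The wrist camera is an equidistant fisheye: a pixel r from the principal point sees the ray r / f radians off the axis. A picture is of the moment at which its call begins: read the wrist's pose just before it. camera_info takes no time and is no camera call.
- robot.close_job(): hands the job in, once; it reports no verdict.
The state is a dict: "time": time; "joint_positions": joint angles; "qvel": joint speeds; "joint_torque": joint torques, N m; "tool_pos": TCP position; "ee_rot": TCP orientation; "wrist_force": force on the tool from outside, world axes, zero at the start; "wrist_torque": the same for the moment, N m; "width": finger opening in m.
Only numpy, scipy, OpenCV 4.12 (cv2) and the standard library are available. Lean on these libraries where they do the work, as an engineer would, in place of code of your own. Each camera call takes 0.05 s, during which the arm holds its last target.

## Working session

There is one attempt and no reset: what is moved stays moved. The work goes in short steps, Python scripts to look and compute and a shell command to move; the robot and the scene stay as the last step left them, time stands still between calls to the robot, and variables do not carry over. Pictures are saved under pics/ and viewed, and the job is handed in when it is done.

```bash
ls; mkdir -p pics
python3 - <<'E'
from bench import robot
import cv2,numpy as np
np.set_printoptions(precision=4,suppress=True)
print(robot.get_obs())
for n in("scene","side","wrist"):
    o=robot.get_obs()
    p,d=robot.snapshot(n); cv2.imwrite(f"pics/{n}0.png",p); np.save(f"pics/{n}0.npy",d); print(n,robot.camera_info(n), (d>0).mean())
E
```

```text
pics
{'time': 0.0, 'joint_positions': array([-0.1031,  0.088 ,  1.3722, -0.    ,  1.6836, -0.1031]), 'qvel': array([ 0.0001, -0.0012, -0.0014, -0.001 ,  0.0021,  0.001 ]), 'joint_torque': array([  0.0013, -34.0183, -30.2424,   0.0718,   0.033 ,  -0.0001]), 'tool_pos': array([0.5494, 0.    , 0.1676]), 'ee_rot': array([-3.1414,  0.0022, -0.    ]), 'wrist_force': array([-0.6865,  0.0396, -0.278 ]), 'wrist_torque': array([-0.045 ,  0.0121, -0.0579]), 'width': 0.09400006379551806}
scene {'K': array([[411.0504,   0.    , 316.5568],
       [  0.    , 411.0504, 201.5695],
       [  0.    ,   0.    ,   1.    ]]), 'extrinsics': array([[ 0.6525, -0.7576,  0.017 , -0.3312],
       [-0.4425, -0.3991, -0.8031,  0.2702],
       [ 0.6152,  0.5165, -0.5956,  1.0045],
       [ 0.    ,  0.    ,  0.    ,  1.    ]])} 0.989046875
side {'K': array([[482.6814,   0.    , 313.9324],
       [  0.    , 482.6814, 203.6378],
       [  0.    ,   0.    ,   1.    ]]), 'extrinsics': array([[-0.9647, -0.2632,  0.0021,  0.4425],
       [-0.1495,  0.5415, -0.8273,  0.1474],
       [ 0.2166, -0.7984, -0.5618,  1.5656],
       [ 0.    ,  0.    ,  0.    ,  1.    ]])} 0.99594921875
wrist {'K': array([[309.7069,   0.    , 316.1865],
       [  0.    , 309.7069, 201.8137],
       [  0.    ,   0.    ,   1.    ]]), 'mount': array([[ 1.    , -0.0007, -0.0012, -0.0003],
       [ 0.001 ,  0.9596,  0.2813, -0.0826],
       [ 0.001 , -0.2813,  0.9596, -0.2143],
       [ 0.    ,  0.    ,  0.    ,  1.    ]])} 0.996078125
```

View pics/scene0.png

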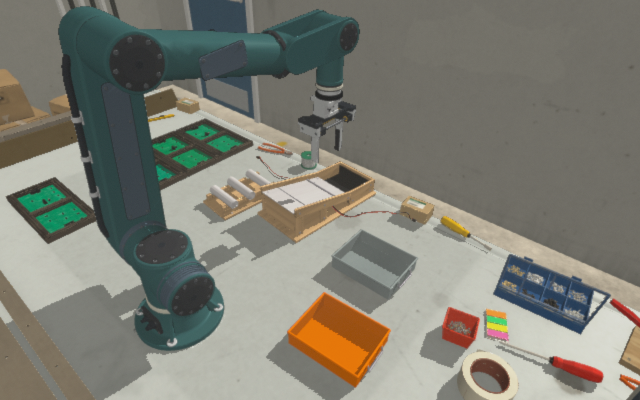

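View pics/side0.png

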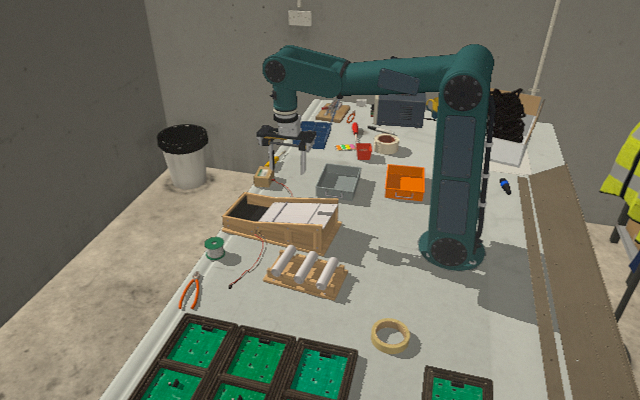

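View pics/wrist0.png

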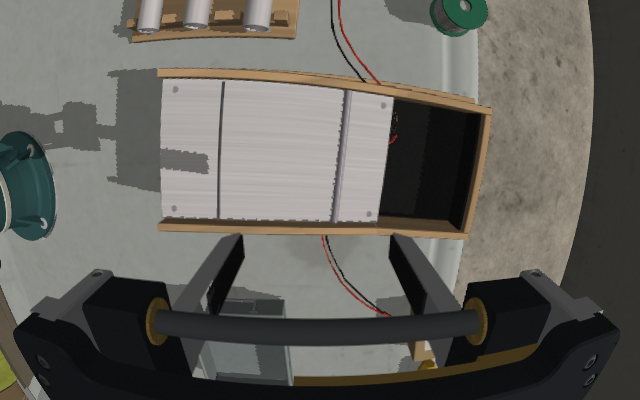

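Wrist view: ramp in the centre (start line at column ~221, bead ~342), rack tubes at the top (columns ~150, 195, 257), and the grey tray at the bottom (~245, 345). The orange tray is visible in the side view only. Next I'll back-project the depth.

```bash
cat > h.py <<'E'
from bench import robot
import cv2,numpy as np
from scipy.spatial.transform import Rotation as R
np.set_printoptions(precision=4,suppress=True)
def cloud(n,d,o=None):
    ci=robot.camera_info(n);K=ci["K"];v,u=np.mgrid[0:400,0:640]
    x=(u-K[0,2])/K[0,0];y=(v-K[1,2])/K[1,1]
    if n=="wrist":
        r=np.hypot(x,y)+1e-9;t=np.tan(np.minimum(r,1.5))/r
        P=np.stack([x*t*d,y*t*d,d],-1)
        M=np.eye(4);M[:3,:3]=R.from_euler("xyz",o["ee_rot"]).as_matrix();M[:3,3]=o["tool_pos"]
        M=M@ci["mount"]
    else:
        P=np.stack([x*d,y*d,d],-1);M=np.linalg.inv(ci["extrinsics"])
    W=P@M[:3,:3].T+M[:3,3]; W[d<=0]=np.nan
    return W
def shot(n,tag):
    o=robot.get_obs();p,d=robot.snapshot(n)
    cv2.imwrite(f"pics/{n}{tag}.png",p);np.save(f"pics/{n}{tag}.npy",d)
    return p,cloud(n,d,o),o
E
python3 - <<'E'
from h import *
o=robot.get_obs()
for n in("scene","side","wrist"):
    p=cv2.imread(f"pics/{n}0.png");W=cloud(n,np.load(f"pics/{n}0.npy"),o)
    # top-down render 1mm/px x 0.2..0.95, y -0.4..0.4
    img=np.zeros((560,800,3),np.uint8); z=W[...,2]
    m=np.isfinite(z)&(z<.13)&(z>-.02)
    a=((W[...,0]-.2)*1000).astype(int);b=((.28+0.0-W[...,1])*1000).astype(int)
    m&=(a>=0)&(a<800)&(b>=0)&(b<560)
    for i in np.argsort(z[m]): img[b[m][i],a[m][i]]=p[m][i]
    cv2.imwrite(f"pics/top_{n}.png",img)
W=cloud("wrist",np.load("pics/wrist0.npy"),o)
for u,v in [(40,100)and(60,100),(221,100),(221,150),(221,210),(342,120),(342,180),(335,210),(430,150),(300,75),(300,228),(488,170),(150,20),(195,15),(257,15),(100,60)]: print(u,v,W[v,u])
E
```

```text
Still running in the background as job /tmp/bash_jobs.1000/7c492613b51a (pid 524). You'll get a notice when it ends.<stdin>:8: RuntimeWarning: invalid value encountered in cast
```

View pics/top_side.png

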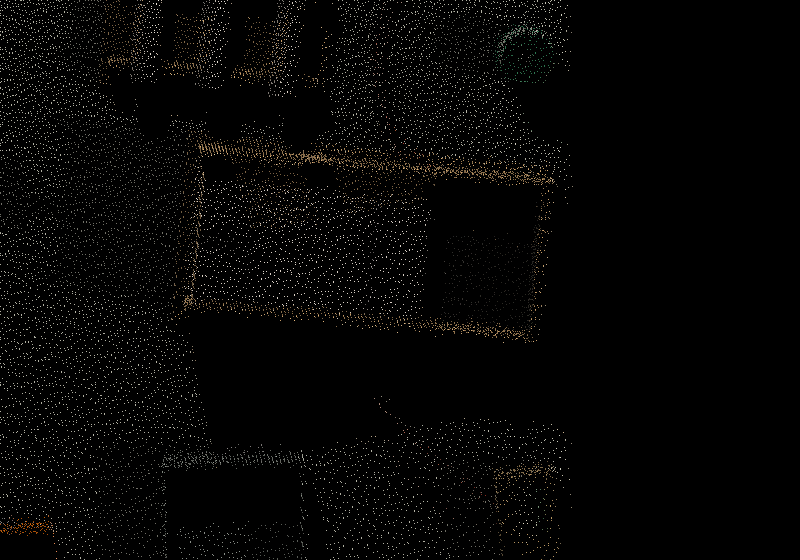

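View pics/top_scene.png

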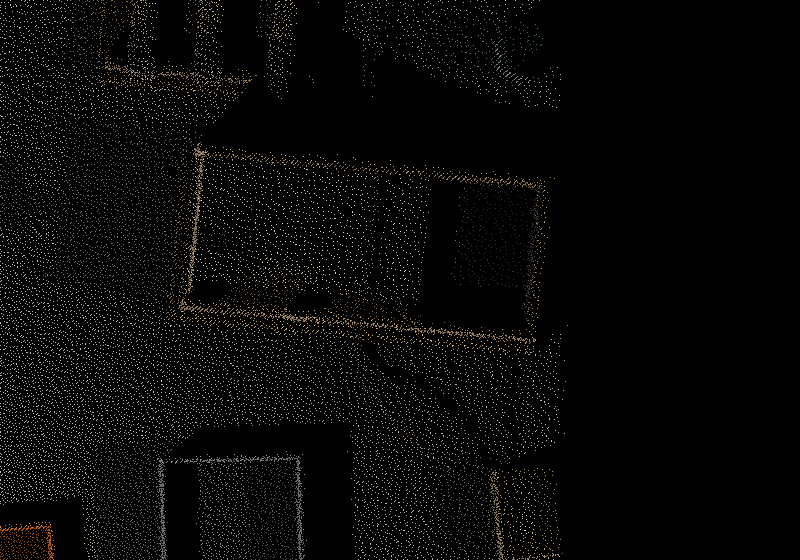

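```bash
pkill -f "python3 -$"
cat >> h.py <<'E'
def top(sets,name,s=667,x0=.15,y1=.45,w=534,h=598):
    img=np.zeros((h,w,3),np.uint8);Z=np.full((h,w),np.nan)
    for p,W in sets:
        z=W[...,2];m=np.isfinite(z)&(z<.13)&(z>-.02)
        P=W[m];c=p[m];k=np.argsort(P[:,2]);P=P[k];c=c[k]
        a=((P[:,0]-x0)*s).astype(int);b=((y1-P[:,1])*s).astype(int)
        g=(a>=0)&(a<w)&(b>=0)&(b<h);img[b[g],a[g]]=c[g];Z[b[g],a[g]]=P[g,2]
    cv2.imwrite(name,img);return img,Z
E
timeout 60 python3 - <<'E'
from h import *
o=robot.get_obs();print(o["time"])
S=[(cv2.imread(f"pics/{n}0.png"),cloud(n,np.load(f"pics/{n}0.npy"),o)) for n in("scene","side","wrist")]
top(S,"pics/top_all.png");top(S[2:],"pics/top_w.png")
W=S[2][1]
for u,v in [(60,100),(221,100),(221,150),(221,210),(342,120),(342,180),(335,210),(430,150),(300,75),(300,228),(488,170),(150,20),(195,15),(257,15),(100,60)]: print(u,v,W[v,u])
E
```

```text
0.15
60 100 [0.1454 0.138  0.001 ]
221 100 [0.4551 0.099  0.0817]
221 150 [0.4524 0.0485 0.0793]
221 210 [ 0.4476 -0.0151  0.0796]
342 120 [0.5756 0.0759 0.0564]
342 180 [0.5768 0.0106 0.0518]
335 210 [ 0.5693 -0.0218  0.0581]
430 150 [0.6902 0.0419 0.0142]
300 75 [0.5333 0.1204 0.0807]
300 228 [ 0.5317 -0.0349  0.0791]
488 170 [ 1.3222 -0.131  -0.8574]
150 20 [0.3524 0.2088 0.0484]
195 15 [0.4147 0.2019 0.0543]
257 15 [0.4859 0.1933 0.0541]
100 60 [ 0.2348  0.1849 -0.0011]
```

View pics/top_all.png

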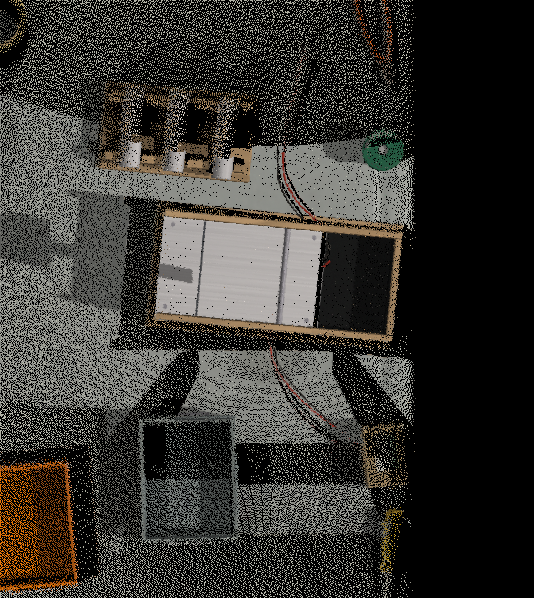

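View pics/top_w.png

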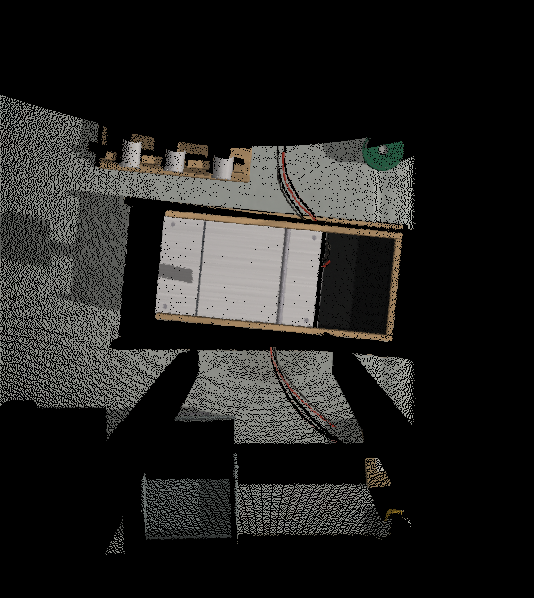

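```bash
timeout 60 python3 - <<'E'
from h import *
o=robot.get_obs()
D={n:(cv2.imread(f"pics/{n}0.png"),cloud(n,np.load(f"pics/{n}0.npy"),o)) for n in("scene","side","wrist")}
def sel(n,x,y,z,f):
    p,W=D[n];h=cv2.cvtColor(p,cv2.COLOR_BGR2HSV).astype(int)
    m=(W[...,0]>x[0])&(W[...,0]<x[1])&(W[...,1]>y[0])&(W[...,1]<y[1])&(W[...,2]>z[0])&(W[...,2]<z[1])&f(h)
    return W[m]
ply=lambda h:(h[...,1]>70)&(h[...,0]<28)&(h[...,0]>5)
white=lambda h:(h[...,1]<40)&(h[...,2]>100)
any_=lambda h:h[...,0]>=0
def rect(P):
    r=cv2.minAreaRect((P[:,:2]*1000).astype(np.float32));return [np.round(t,2) for t in r],len(P)
for n in D:
    print(n,"ramp",rect(sel(n,(.33,.78),(-.08,.16),(.03,.13),ply)))
    print(n,"rack",rect(sel(n,(.25,.56),(.165,.38),(.005,.045),ply)))
    P=sel(n,(.33,.53),(-.4,-.15),(.035,.05),any_); print(n,"tray",rect(P) if len(P)>5 else None)
    Q=sel(n,(.28,.54),(.17,.37),(.040,.07),white)
    if len(Q)<20: continue
    import itertools
    for c in (.345,.415,.485):
        T=Q[abs(Q[:,0]-c)<.03]
        if len(T)<20: continue
        zt=np.percentile(T[:,2],98);t=T[T[:,2]>zt-.004]
        a=np.polyfit(t[:,1],t[:,0],1)
        print(n,"tube",c,len(t),"zt",zt,"x=%.4f+%.4f*y"%(a[1],a[0]),"y",T[:,1].min(),T[:,1].max(), "xrange@", np.polyval(a,(T[:,1].min()+T[:,1].max())/2))
# start line / bead in wrist
p,W=D["wrist"];g=cv2.cvtColor(p,cv2.COLOR_BGR2GRAY)
L=[]
for v in range(90,218,4):
    r=g[v,205:236].astype(float);k=np.argmin(r)+205;L.append(W[v,k])
L=np.array(L);a=np.polyfit(L[:,1],L[:,0],1);print("start",a,np.median(L,0),np.std(L[:,0]-np.polyval(a,L[:,1])))
# deck cross limits
E
```

```text
scene ramp ([array([566.02,  35.75]), array([170.11, 361.89]), np.float64(84.33)], 1892)
scene rack ([array([409.14, 246.62]), array([129.24, 220.56]), np.float64(82.53)], 938)
scene tray ([array([ 432.62, -268.34]), array([149.27, 188.99]), np.float64(2.17)], 760)
scene tube 0.345 82 zt 0.05418507038150188 x=0.3240+0.0814*y y 0.19918920390442707 0.32106301045669494 xrange@ 0.3451326448407639
scene tube 0.415 84 zt 0.05759267640237618 x=0.3857+0.1019*y y 0.19364071425272 0.31783107246070963 xrange@ 0.4117778640386795
scene tube 0.485 76 zt 0.05763752394070504 x=0.4576+0.1119*y y 0.1836341693665281 0.3038592776456376 xrange@ 0.48492574302258695
side ramp ([array([571.24,  52.65]), array([207.84, 359.56]), np.float64(85.16)], 1884)
side rack ([array([417.2, 253.5]), array([133.57, 226.58]), np.float64(84.98)], 1636)
side tray ([array([ 435.92, -273.46]), array([145.47, 209.08]), np.float64(2.09)], 299)
side tube 0.345 94 zt 0.05623287920342278 x=0.3301+0.0703*y y 0.19768837067237244 0.3212946197947901 xrange@ 0.3483068247912923
side tube 0.415 90 zt 0.06001254868300789 x=0.3881+0.1083*
[... 1101 characters left out ...]
 illegal value
 ** On entry to DLASCL parameter number  5 had an illegal value
 ** On entry to DLASCL parameter number  4 had an illegal valueTraceback (most recent call last):
  File "<stdin>", line 31, in <module>
    c, resids, rank, s = lstsq(lhs, rhs, rcond)
                         ~~~~~^^^^^^^^^^^^^^^^^
    x, resids, rank, s = _umath_linalg.lstsq(a, b, rcond,
                         ~~~~~~~~~~~~~~~~~~~^^^^^^^^^^^^^
                                             signature=signature)
                                             ^^^^^^^^^^^^^^^^^^^^
    raise LinAlgError("SVD did not converge in Linear Least Squares")
numpy.linalg.LinAlgError: SVD did not converge in Linear Least Squares
```

```bash
timeout 60 python3 - <<'E'
from h import *
o=robot.get_obs()
D={n:(cv2.imread(f"pics/{n}0.png"),cloud(n,np.load(f"pics/{n}0.npy"),o)) for n in("scene","side","wrist")}
p,W=D["wrist"];g=cv2.cvtColor(p,cv2.COLOR_BGR2GRAY)
L=[]
for v in range(84,218,2):
    r=g[v,205:236].astype(float);k=np.argmin(r)+205;L.append([v,k,*W[v,k]])
L=np.array(L);L=L[np.isfinite(L[:,2])]
print(L[::6])
a=np.polyfit(L[:,3],L[:,2],1);r=L[:,2]-np.polyval(a,L[:,3]);k=abs(r)<.004
a=np.polyfit(L[k,3],L[k,2],1);print("start line x=",a,k.mean(),np.median(L[k,4]))
# deck fit, white pixels
for n in D:
    p,W=D[n];h=cv2.cvtColor(p,cv2.COLOR_BGR2HSV).astype(int)
    m=(h[...,1]<30)&(h[...,2]>120)&(W[...,0]>.4)&(W[...,0]<.63)&(W[...,1]>-.04)&(W[...,1]<.13)&(W[...,2]>.03)&(W[...,2]<.11)
    P=W[m]
    A=np.c_[P[:,:2],np.ones(len(P))];s,*_=np.linalg.lstsq(A,P[:,2],rcond=None)
    e=P[:,2]-A@s;q=abs(e)<.004;s,*_=np.linalg.lstsq(A[q],P[q,2],rcond=None)
    print(n,"deck",s,"tilt",np.degrees(np.arctan(np.hypot(*s[:2]))),"yaw",np.arctan2(-s[1],-s[0]),q.mean(),"z at start",s@[.45,.042,1])
    # cheek inner bounds: white deck extent across at x 0.43..0.47
    for x0 in (.44,.5,.56):
        b=P[abs(P[:,0]-x0)<.004];print("   x",x0,"y",np.percentile(b[:,1],[1,99]))
E
```

```text
[[ 84.     222.       0.4564   0.115    0.0816]
 [ 96.     223.       0.4567   0.103    0.0798]
 [108.     221.       0.4547   0.091    0.0813]
 [120.     220.       0.4533   0.079    0.0812]
 [132.     219.       0.4516   0.067    0.0806]
 [144.     219.       0.4515   0.0549   0.0821]
 [156.     218.       0.4495   0.0427   0.0814]
 [168.     218.       0.4486   0.0303   0.0813]
 [180.     218.       0.4479   0.0179   0.0818]
 [194.     218.       0.4461   0.0026   0.0802]
 [206.     218.       0.4452  -0.0102   0.0812]]
start line x= [0.0927 0.446 ] 1.0 0.08109530625560482
scene deck [-0.21    0.0182  0.1756] tilt 11.9045219779192 yaw -0.0863253004178292 0.990632318501171 z at start 0.0818484656253714
   x 0.44 y [-0.0011  0.1149]
   x 0.5 y [-0.0087  0.1108]
   x 0.56 y [-0.012   0.1045]
side deck [-0.2103  0.0244  0.1776] tilt 11.954994010444544 yaw -0.1156623427656874 0.9564124056999161 z at start 0.08402655658218734
   x 0.44 y [-0.0195  0.0945]
   x 0.5 y [-0.028   0.0902]
   x 0.56 y [-0.0336  0.0822]
wrist deck [-0.2116  0.0204  0.1752] tilt 11.999767436807206 yaw -0.09628964122664063 0.993872191421068 z at start 0.08080774960371981
   x 0.44 y [-0.0212  0.1202]
   x 0.5 y [-0.0285  0.1145]
   x 0.56 y [-0.0329  0.1092]
```

```bash
cat >> h.py <<'E'
def to(*T):
    o=robot.get_obs();Rm=R.from_euler("xyz",o["ee_rot"]).as_matrix()
    yaw=np.arctan2(Rm[1,0],Rm[0,0])
    print("now",o["tool_pos"],"yaw %.4f"%yaw,"t %.2f w %.4f"%(o["time"],o["width"]),"F",o["wrist_force"])
    for x,y,z,w in T:
        d=Rm.T@(np.array([x,y,z])-o["tool_pos"]);print((x,y,z),"-> cm",np.round(d*100,2),"spin %.3f"%(yaw-w),"rows>=%.1f"%(np.linalg.norm(d)/.0417))
E
python3 -c "
from h import *
to((.415,.25,.2,-.1))"
```

```text
now [0.5495 0.     0.1679] yaw -0.0000 t 0.15 w 0.0943 F [ 0.0751 -0.6866 -0.1622]
(0.415, 0.25, 0.2) -> cm [-13.46 -25.    -3.19] spin 0.100 rows>=6.9
```

```bash
python3 -m inch '-13.5 -25 -3.2 0.1 0.47;-13.5 -25 -3.2 0.1 0.47;-13.5 -25 -3.2 0.1 0.47;-13.5 -25 -3.2 0.1 0.47;-13.5 -25 -3.2 0.1 0.47;-13.5 -25 -3.2 0.1 0.47;-13.5 -25 -3.2 0.1 0.47;-13.5 -25 -3.2 0.1 0.47;-13.5 -25 -3.2 0.1 0.47;-13.5 -25 -3.2 0.1 0.47'
timeout 60 python3 - <<'E'
from h import *
p,W,o=shot("wrist",1)
top([(p,W)],"pics/top1.png")
print(o["tool_pos"],o["ee_rot"],o["width"])
h=cv2.cvtColor(p,cv2.COLOR_BGR2HSV).astype(int)
z=W[...,2]
m=(h[...,1]<40)&(h[...,2]>90)&(z>.040)&(z<.065)&(W[...,0]>.28)&(W[...,0]<.55)&(W[...,1]>.17)&(W[...,1]<.35)
Q=W[m]
for c in (.346,.413,.486):
    T=Q[abs(Q[:,0]-.1*(Q[:,1]-.25)-c)<.025]; zt=np.percentile(T[:,2],97); r=cv2.minAreaRect((T[:,:2]*1000).astype(np.float32))
    print(c,len(T),zt,r)
E
```

```text
time: 0.98
tool_pos: [0.4146, 0.2496, 0.1997]
ee_rot: [3.141, 0.002, -0.1]
wrist_force: [0.6, -0.3, 0.3]
width: 0.0497
[0.4146 0.2496 0.1997] [ 3.1406  0.0019 -0.0997] 0.04972392229595352
0.346 1976 0.051243552987418325 ((350.2826232910156, 258.8667297363281), (121.33332824707031, 28.74392318725586), 83.15628051757812)
0.413 1939 0.055334855315843666 ((415.52142333984375, 252.8194122314453), (119.87565612792969, 27.95792579650879), 83.616455078125)
0.486 1667 0.0552047710747574 ((489.5017395019531, 241.705810546875), (120.1291275024414, 27.18914794921875), 81.55219268798828)
```

View pics/wrist1.png

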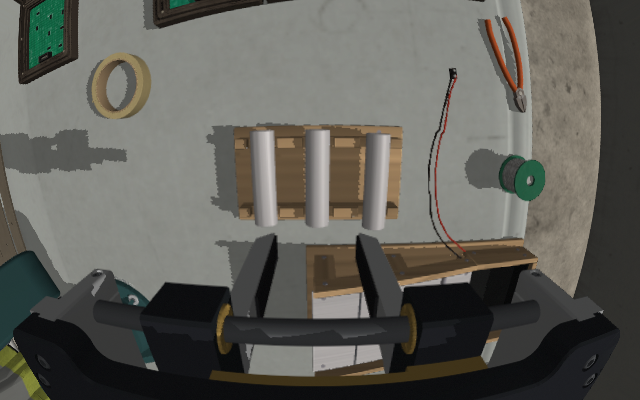

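The picture shows the tubes lying at columns ~263, 317 and 376, rows 130–228. The left tube's top is ~4 mm lower in every view, so it is probably the flattened one. I'll start with the right-hand tube.

```bash
python3 -c "
from h import *
to((.4885,.242,.12,-.13),(.4885,.242,.035,-.13))"
```

```text
now [0.4149 0.2491 0.1996] yaw -0.1011 t 1.03 w 0.0495 F [-0.5574 -0.7534 -0.3731]
(0.4885, 0.242, 0.12) -> cm [ 7.41 -0.04  7.95] spin 0.029 rows>=2.6
(0.4885, 0.242, 0.035) -> cm [ 7.43 -0.05 16.45] spin 0.029 rows>=4.3
```

```bash
python3 -m inch '7.4 0 8 0.03 0.47;7.4 0 8 0.03 0.47;7.4 0 8 0.03 0.47;7.4 0 8 0.03 0.47;7.4 0 10.5 0.03 0.47;7.4 0 13 0.03 0.47;7.4 0 15 0.03 0.47;7.4 0 16.4 0.03 0.47;7.4 0 16.4 0.03 0.47;7.4 0 16.4 0.03 0.47'; python3 -m inch '0 0 0 0 1;0 0 0 0 1;0 0 0 0 1;0 0 0 0 1;0 0 0 0 1;0 0 0 0 1'; python3 -c "
from h import *
to((.4885,.242,.17,-.13),(.4503,.048,.17,-.095))"
```

```text
time: 1.87
tool_pos: [0.488, 0.2405, 0.0357]
ee_rot: [3.14, 0.003, -0.133]
wrist_force: [0.6, -0.0, -0.2]
width: 0.0499
time: 2.37
tool_pos: [0.4882, 0.2407, 0.0361]
ee_rot: [3.14, 0.003, -0.133]
wrist_force: [-0.3, -0.7, 0.1]
width: 0.0132
now [0.4882 0.2407 0.0361] yaw -0.1326 t 2.37 w 0.0132 F [-0.303  -0.722   0.1445]
(0.4885, 0.242, 0.17) -> cm [ -0.02  -0.12 -13.39] spin -0.003 rows>=3.2
(0.4503, 0.048, 0.17) -> cm [ -1.24  19.62 -13.36] spin -0.038 rows>=5.7
```

```bash
timeout 60 python3 - <<'E'
from h import *
p,W,o=shot("wrist",2);print(o["width"],o["time"])
P=[p]
for n in("side",):
    q,_,_=shot(n,2); cv2.imwrite("pics/side2z.png",cv2.resize(q[200:320,220:400],None,fx=4,fy=4))
E
```

```text
0.013159875644037387 2.3667
```

View pics/wrist2.png

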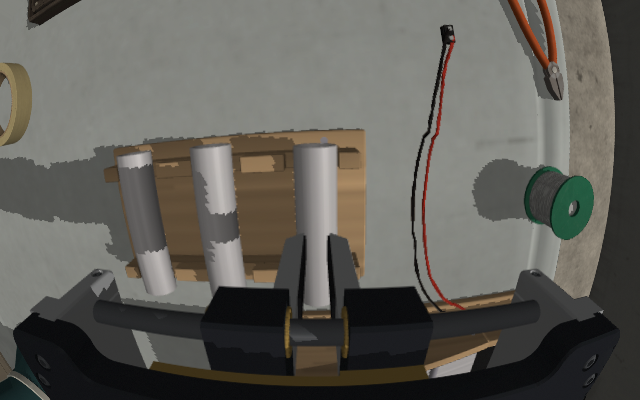

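View pics/side2z.png

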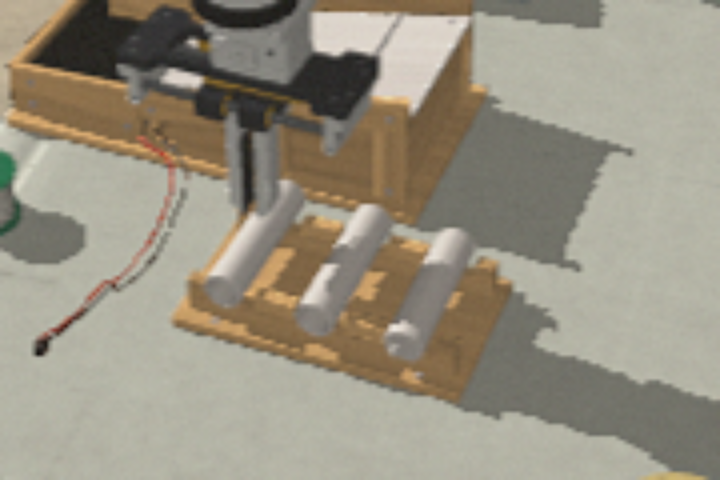

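```bash
timeout 60 python3 - <<'E'
from h import *
o=robot.get_obs()
W=cloud("wrist",np.load("pics/wrist2.npy"),o)
Rm=R.from_euler("xyz",o["ee_rot"]).as_matrix()
T=(W-o["tool_pos"])@Rm
for u,v in [(302,238),(302,250),(298,270),(335,238),(338,250),(345,270),(318,150),(318,200),(318,250),(318,280)]: print(u,v,"world",W[v,u],"tool",T[v,u])
# side view
p=cv2.imread("pics/side2.png");S=cloud("side",np.load("pics/side2.npy"))
for zu,zv in [(245,195),(262,195),(245,150),(265,150),(288,192),(250,245),(265,215),(225,290)]:
    u,v=220+zu//4,200+zv//4;print("side",u,v,S[v,u])
E
python3 -c "
import cv2
p=cv2.imread('pics/side2.png');cv2.imwrite('pics/side2zz.png',cv2.resize(p[215:285,260:330],None,fx=8,fy=8,interpolation=cv2.INTER_NEAREST))
p=cv2.imread('pics/wrist2.png');cv2.imwrite('pics/wrist2zz.png',cv2.resize(p[200:330,240:400],None,fx=4,fy=4,interpolation=cv2.INTER_NEAREST))"
```

```text
302 238 world [0.4805 0.2519 0.0798] tool [-0.0091 -0.0101 -0.044 ]
302 250 world [0.4809 0.2502 0.0932] tool [-0.0085 -0.0084 -0.0574]
298 270 world [0.4802 0.2513 0.1181] tool [-0.0093 -0.0094 -0.0823]
335 238 world [0.5    0.2491 0.0793] tool [ 0.0107 -0.0099 -0.0436]
338 250 world [0.5008 0.2483 0.0948] tool [ 0.0115 -0.0092 -0.0591]
345 270 world [0.5028 0.2483 0.1182] tool [ 0.0134 -0.0094 -0.0825]
318 150 world [0.4965 0.2994 0.0542] tool [ 0.0006 -0.0593 -0.0185]
318 200 world [0.4921 0.2668 0.0545] tool [ 0.0006 -0.0264 -0.0188]
318 250 world [0.4874 0.2309 0.0546] tool [ 0.0006  0.0097 -0.0188]
318 280 world [0.4841 0.2061 0.0534] tool [ 0.0007  0.0348 -0.0176]
side 281 248 [0.4953 0.2381 0.0851]
side 285 248 [0.4759 0.2575 0.1047]
side 281 237 [0.4933 0.2393 0.1278]
side 286 237 [0.4736 0.2514 0.1411]
side 292 248 [0.476  0.1932 0.0537]
side 282 261 [nan nan nan]
side 286 253 [0.4856 0.2229 0.0556]
side 276 272 [0.4976 0.2842 0.0294]
```

View pics/side2zz.png

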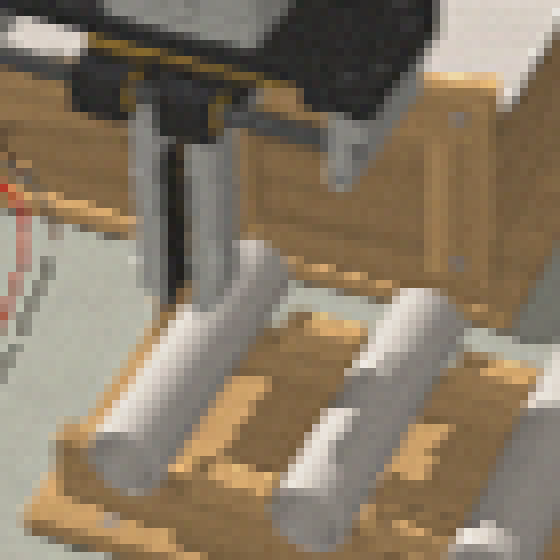

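View pics/wrist2zz.png

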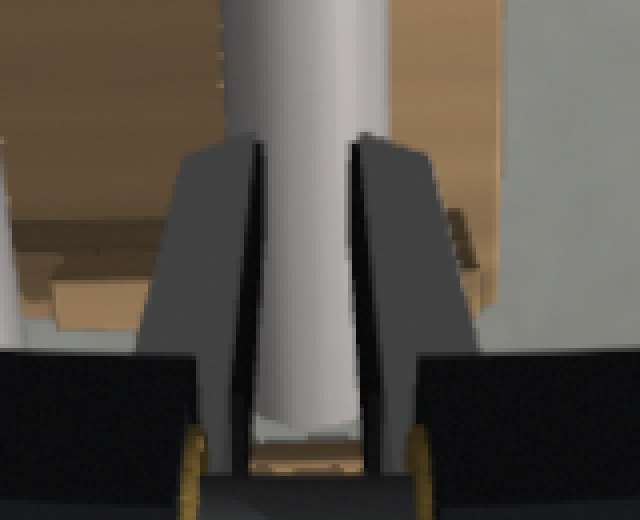

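```bash
timeout 60 python3 - <<'E'
from h import *
M=robot.camera_info("wrist")["mount"]
for n in (0,1,2):
    d=np.load(f"pics/wrist{n}.npy")
    o={"ee_rot":[0,0,0],"tool_pos":[0,0,0]}
    T=cloud("wrist",d,o)
    m=(abs(T[...,1])<.02)&(abs(T[...,0])<.07)&(T[...,2]>-.09)&(T[...,2]<.02)
    if n==2: m&=(T[...,2]<-.022)
    if n==1: m&=(T[...,2]<.01)
    Q=T[m];print(n,len(Q),"x",Q[:,0].min(),Q[:,0].max(),"z max",np.sort(Q[:,2])[-8:])
    for s in(-1,1):
        q=Q[Q[:,0]*s>0];k=np.argsort(q[:,2])[-6:];print(q[k])
S=cloud("side",np.load("pics/side2.npy"))
for v in range(246,256):print(v,[np.round(S[v,u],3).tolist() for u in(280,281,285,286)])
print(robot.grip_point_offset)
E
```

```text
0 3279 x -0.06003066731875217 0.0588891613445004 z max [-0.0348 -0.0347 -0.0347 -0.0346 -0.0345 -0.0344 -0.0343 -0.0341]
[[-0.0504 -0.01   -0.0352]
 [-0.0498 -0.0099 -0.0349]
 [-0.0479  0.0064 -0.0348]
 [-0.0492 -0.0098 -0.0347]
 [-0.0481 -0.0077 -0.0345]
 [-0.0478  0.0031 -0.0341]]
[[ 0.0478 -0.0084 -0.0348]
 [ 0.0479 -0.0077 -0.0348]
 [ 0.0463  0.0043 -0.0347]
 [ 0.0484 -0.0097 -0.0346]
 [ 0.0467 -0.0069 -0.0344]
 [ 0.0479 -0.0089 -0.0343]]
1 2778 x -0.03779842807964532 0.03677177641034808 z max [-0.0352 -0.0352 -0.0352 -0.0352 -0.0351 -0.0351 -0.0351 -0.034 ]
[[-0.0277 -0.0096 -0.0352]
 [-0.0253 -0.0062 -0.0352]
 [-0.0254 -0.0035 -0.0352]
 [-0.0259 -0.0082 -0.0351]
 [-0.0254 -0.0055 -0.0351]
 [-0.0285 -0.0091 -0.034 ]]
[[ 0.0249 -0.0085 -0.0359]
 [ 0.0245 -0.0044 -0.0357]
 [ 0.0245 -0.0063 -0.0355]
 [ 0.0257 -0.0083 -0.0353]
 [ 0.0263 -0.0096 -0.0352]
 [ 0.0246 -0.0055 -0.0351]]
2 2199 x -0.019576595490244954 0.018411377686118745 z max [-0.0352 -0.0351 -0.0351 -0.035  -0.0348 -0.0348 -0.0341 -0.0341]
[[-0.0076 -0.0086 -0.0356]
 [-0.0076 -0.0078 -0.0356]
 [-0.0071  0.0062 -0.0355]

[... 514 characters left out ...]
0.475, 0.253, 0.101]]
249 [[0.497, 0.243, 0.085], [0.495, 0.239, 0.082], [0.478, 0.252, 0.096], [0.476, 0.248, 0.093]]
250 [[0.496, 0.247, 0.084], [0.495, 0.24, 0.079], [0.478, 0.252, 0.092], [0.475, 0.251, 0.093]]
251 [[0.495, 0.248, 0.081], [0.494, 0.242, 0.077], [0.478, 0.252, 0.088], [0.475, 0.252, 0.09]]
252 [[0.494, 0.252, 0.081], [0.511, 0.199, 0.034], [0.479, 0.25, 0.082], [0.475, 0.254, 0.087]]
253 [[0.513, 0.202, 0.032], [0.508, 0.205, 0.036], [0.478, 0.253, 0.082], [0.486, 0.223, 0.056]]
254 [[0.514, 0.2, 0.027], [0.509, 0.204, 0.031], [0.487, 0.229, 0.057], [0.484, 0.227, 0.055]]
255 [[0.513, 0.202, 0.025], [0.5, 0.228, 0.049], [0.486, 0.233, 0.056], [0.482, 0.234, 0.058]]
0.0188
```

The fingertips measure about 34.5 mm short of the reported TCP: tool z ≈ −0.0345 in three wrist pictures, and the side view agrees roughly. The fingers therefore closed above the tube without touching it. I'll reopen, go down ~20 mm, check the force, then continue.

```bash
python3 -m inch '0 0 0 0 0.47;0 0 0 0 0.47;0 0 0 0 0.47;0 0 0 0 0.47;0 0 0 0 0.47;0 0 0.8 0 0.47;0 0 1.6 0 0.47;0 0 2 0 0.47;0 0 2 0 0.47'; timeout 60 python3 - <<'E'
from h import *
p,W,o=shot("wrist",3)
cv2.imwrite('pics/wrist3z.png',cv2.resize(p[180:330,240:400],None,fx=4,fy=4))
E
```

```text
time: 3.22
tool_pos: [0.4864, 0.24, 0.0136]
ee_rot: [3.138, 0.006, -0.133]
wrist_force: [-0.0, -0.2, 0.6]
width: 0.0497
```

View pics/wrist3z.png

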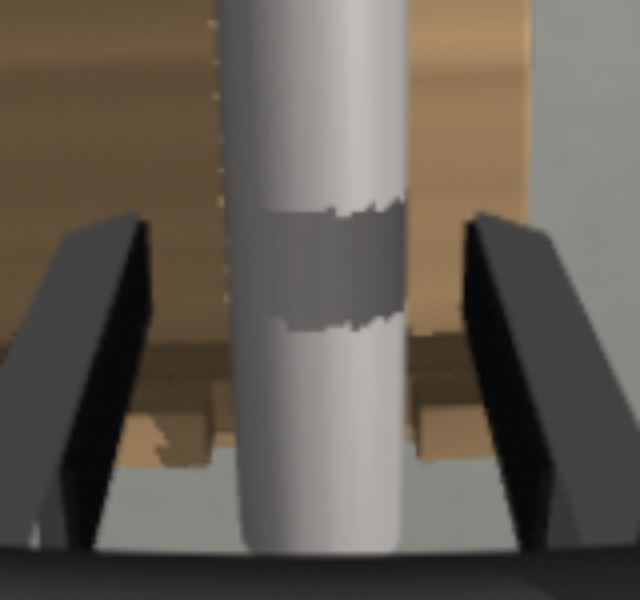

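The fingers straddle the tube evenly (zoomed columns ~145 and ~470, tube 235–405), with no force. I'll go down the last 13 mm and close.

```bash
python3 -m inch '0 0 0.6 0 0.47;0 0 1.2 0 0.47;0 0 1.2 0 0.47;0 0 1.2 0 0.47'; python3 -m inch '0 0 0 0 1;0 0 0 0 1;0 0 0 0 1;0 0 0 0 1;0 0 0 0 1;0 0 0 0 1'
```

```text
time: 3.6
tool_pos: [0.4863, 0.24, 0.0016]
ee_rot: [3.138, 0.007, -0.133]
wrist_force: [0.1, 0.2, 0.2]
width: 0.0499
time: 4.1
tool_pos: [0.4867, 0.2401, 0.0019]
ee_rot: [3.138, 0.006, -0.133]
wrist_force: [0.7, 0.1, 1.3]
width: 0.0295
```

```bash
python3 -m inch '0 0 -4 0 1;0 0 -8 0 1;0 0 -12 0 1;0 0 -14.5 0 1;0 0 -14.5 0 1;0 0 -14.5 0 1'; python3 -c "
from h import *
to((.4503,.047,.146,-.095),(.4503,.047,.08,-.095))"
```

```text
time: 4.6
tool_pos: [0.4885, 0.2408, 0.1485]
ee_rot: [3.14, 0.003, -0.133]
wrist_force: [-0.6, -0.6, -1.0]
width: 0.0292
now [0.4885 0.2408 0.1485] yaw -0.1325 t 4.60 w 0.0292 F [-0.6182 -0.552  -0.9916]
(0.4503, 0.047, 0.146) -> cm [-1.22 19.72  0.28] spin -0.038 rows>=4.7
(0.4503, 0.047, 0.08) -> cm [-1.21 19.71  6.88] spin -0.038 rows>=5.0
```

```bash
python3 -m inch '-1.2 4 0.3 -0.02 1;-1.2 8 0.3 -0.038 1;-1.2 12 0.3 -0.038 1;-1.2 16 0.3 -0.038 1;-1.2 19.7 0.3 -0.038 1;-1.2 19.7 0.3 -0.038 1;-1.2 19.7 2.5 -0.038 1;-1.2 19.7 5 -0.038 1;-1.2 19.7 6.9 -0.038 1;-1.2 19.7 6.9 -0.038 1;-1.2 19.7 6.9 -0.038 1'; timeout 60 python3 - <<'E'
from h import *
p,W,o=shot("wrist",4);q,_,_=shot("side",4)
cv2.imwrite('pics/side4z.png',cv2.resize(q[170:270,210:350],None,fx=5,fy=5))
to((.4503,.047,.059,-.095))
E
```

```text
time: 5.52
tool_pos: [0.4479, 0.0475, 0.0768]
ee_rot: [3.14, 0.01, -0.094]
wrist_force: [0.1, 0.3, -0.6]
width: 0.0294
now [0.4505 0.0474 0.08  ] yaw -0.0941 t 5.62 w 0.0295 F [-0.2411  1.1157 -0.4653]
(0.4503, 0.047, 0.059) -> cm [-0.01  0.04  2.1 ] spin 0.001 rows>=0.5
```

View pics/wrist4.png

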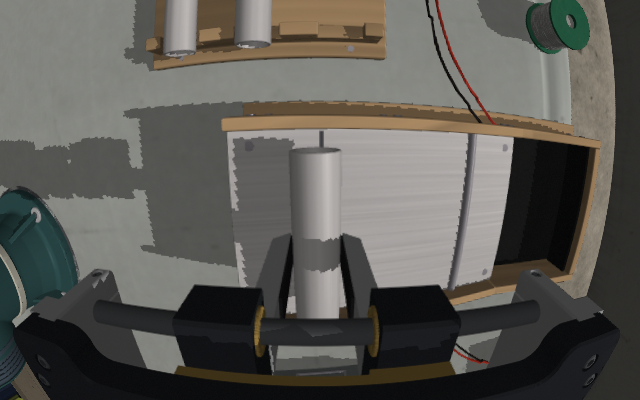

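View pics/side4z.png

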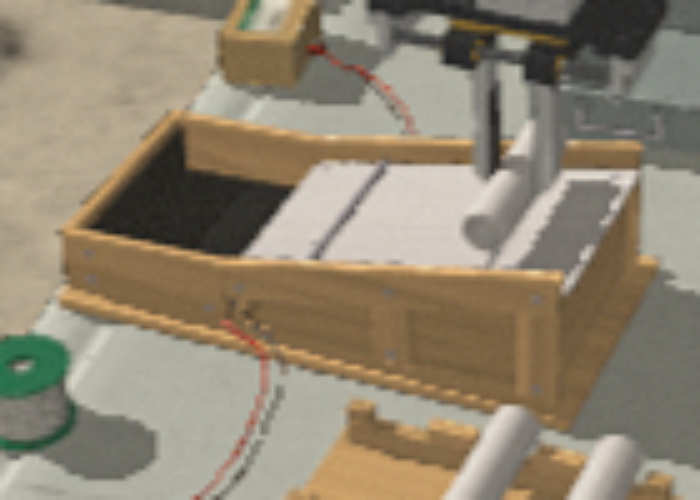

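The tube sits above the start line, parallel to it (line end at column 321, row 135), and between the cheeks. I'll lower it gently.

```bash
python3 -m inch '0 0 0.5 0 1;0 0 1 0 1;0 0 1.3 0 1;0 0 1.6 0 1;0 0 1.8 0 1;0 0 1.9 0 1;0 0 2.0 0 1;0 0 2.0 0 1;0 0 2.0 0 1'
```

```text
time: 6.37
tool_pos: [0.4505, 0.0474, 0.0601]
ee_rot: [3.14, 0.003, -0.094]
wrist_force: [0.4, -0.1, -0.0]
width: 0.0292
```

```bash
python3 -m inch '0 0 0.1 0 1;0 0 0.1 0 1;0 0 0.1 0 1'; python3 -m inch '0 0 0.1 0 1;0 0 0.1 0 1;0 0 0.1 0 1'
```

```text
time: 6.62
tool_pos: [0.4506, 0.0474, 0.0591]
ee_rot: [3.141, 0.003, -0.094]
wrist_force: [-0.3, -0.0, -1.6]
width: 0.0294
time: 6.87
tool_pos: [0.4509, 0.0474, 0.0585]
ee_rot: [3.141, 0.002, -0.094]
wrist_force: [-0.8, 0.4, 0.3]
width: 0.0289
```

```bash
python3 -m inch '0 0 0 0 0.58;0 0 0 0 0.58;0 0 -3 0 0.55;0 0 -6 0 0.5;0 0 -8 0 0.5;0 0 -8 0 0.5;0 0 -8 0 0.5;0 0 -8 0 0.5;0 0 -8 0 0.5;0 0 -8 0 0.5;0 0 -8 0 0.5;0 0 -8 0 0.5;0 0 -8 0 0.5;0 0 -8 0 0.5;0 0 -8 0 0.5;0 0 -8 0 0.5'; timeout 60 python3 - <<'E'
from h import *
p,W,o=shot("wrist",5)
to((.4155,.2525,.085,-.12))
E
```

```text
time: 8.2
tool_pos: [0.4511, 0.0474, 0.1385]
ee_rot: [3.141, 0.002, -0.094]
wrist_force: [-0.1, -0.2, 0.9]
width: 0.0471
now [0.4511 0.0474 0.1386] yaw -0.0942 t 8.25 w 0.0469 F [ 0.4084  0.6047 -0.6154]
(0.4155, 0.2525, 0.085) -> cm [ -5.47 -20.09   5.34] spin 0.026 rows>=5.2
```

View pics/wrist5.png

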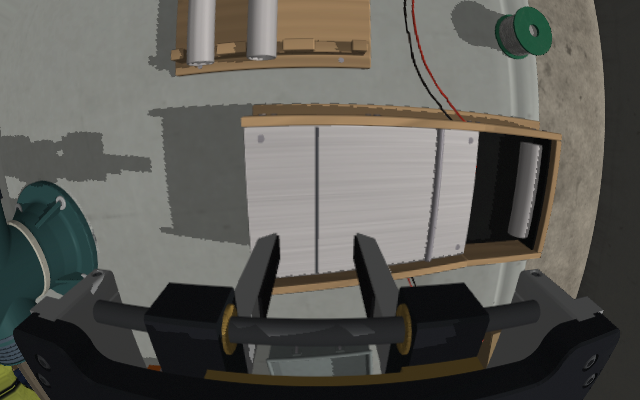

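The tube rolled over the bead and lies against the tray's end wall (column ~527, rows 143–238), so it is sound. Next is the middle tube.

```bash
python3 -m inch '-5.5 -20.1 0 0.02 0.47;-5.5 -20.1 0 0.02 0.47;-5.5 -20.1 0 0.02 0.47;-5.5 -20.1 0 0.02 0.47;-5.5 -20.1 0 0.02 0.47;-5.5 -20.1 0 0.02 0.47;-5.5 -20.1 0 0.02 0.47;-5.5 -20.1 3 0.02 0.47;-5.5 -20.1 6 0.02 0.47;-5.5 -20.1 8 0.02 0.47;-5.5 -20.1 8 0.02 0.47'; timeout 60 python3 - <<'E'
from h import *
p,W,o=shot("wrist",6)
cv2.imwrite('pics/wrist6z.png',cv2.resize(p[100:350,200:440],None,fx=2.4,fy=2.4))
to((.4155,.2525,.002,-.112))
E
```

```text
time: 9.17
tool_pos: [0.4119, 0.2494, 0.0534]
ee_rot: [3.135, 0.01, -0.116]
wrist_force: [0.1, -0.6, -0.2]
width: 0.0501
now [0.4136 0.2503 0.0561] yaw -0.1162 t 9.22 w 0.0497 F [ 0.1195  0.7656 -0.6274]
(0.4155, 0.2525, 0.002) -> cm [ 0.2  -0.26  5.41] spin -0.004 rows>=1.3
```

View pics/wrist6z.png

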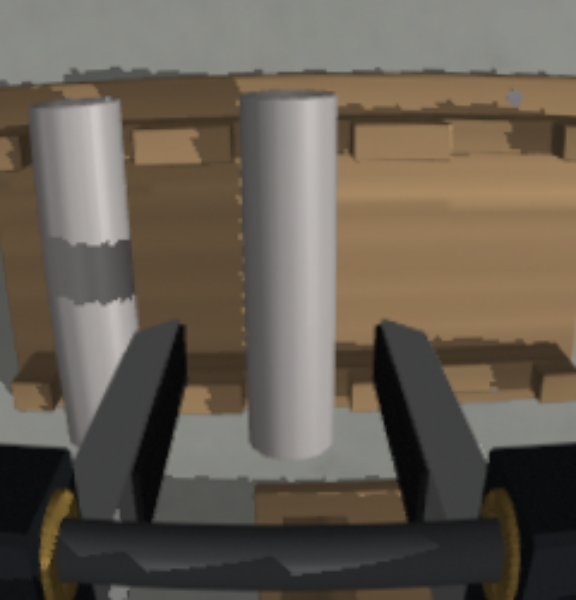

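The fingers straddle the middle tube (zoomed: fingers ~185 and ~378, tube 245–335). I'll lower, grip and lift.

```bash
python3 -m inch '0.2 -0.2 2 0 0.47;0.2 -0.2 3.5 0 0.47;0.2 -0.2 4.7 0 0.47;0.2 -0.2 5.3 0 0.47;0.2 -0.2 5.4 0 0.47;0.2 -0.2 5.4 0 0.47;0.2 -0.2 5.4 0 0.47;0.2 -0.2 5.4 0 1;0.2 -0.2 5.4 0 1;0.2 -0.2 5.4 0 1;0.2 -0.2 5.4 0 1;0.2 -0.2 5.4 0 1;0.2 -0.2 5.4 0 1;0.2 -0.2 5.4 0 1'; python3 -c "
from h import *
to()"
python3 -m inch '0 0 -4 0 1;0 0 -8 0 1;0 0 -12 0 1;0 0 -14.5 0 1;0 0 -14.5 0 1;0 0 -14.5 0 1'; python3 -c "
from h import *
to((.4503,.047,.146,-.095),(.4503,.047,.08,-.095))"
```

```text
time: 10.38
tool_pos: [0.4157, 0.2521, 0.0025]
ee_rot: [3.137, 0.006, -0.116]
wrist_force: [0.1, -0.7, 2.7]
width: 0.0291
now [0.4157 0.2521 0.0025] yaw -0.1161 t 10.38 w 0.0291 F [ 0.1082 -0.6676  2.7055]
time: 10.88
tool_pos: [0.4174, 0.2529, 0.1487]
ee_rot: [3.139, 0.003, -0.116]
wrist_force: [-0.3, 0.4, -1.4]
width: 0.0293
now [0.4174 0.2529 0.1487] yaw -0.1161 t 10.88 w 0.0293 F [-0.3485  0.3881 -1.44  ]
(0.4503, 0.047, 0.146) -> cm [ 5.65 20.07  0.31] spin -0.021 rows>=5.0
(0.4503, 0.047, 0.08) -> cm [ 5.67 20.06  6.91] spin -0.021 rows>=5.3
```

```bash
python3 -m inch '1.2 4 0.3 -0.02 1;2.4 8 0.3 -0.02 1;3.6 12 0.3 -0.02 1;4.8 16 0.3 -0.02 1;5.7 20.1 0.3 -0.02 1;5.7 20.1 0.3 -0.02 1;5.7 20.1 2.5 -0.02 1;5.7 20.1 5 -0.02 1;5.7 20.1 6.9 -0.02 1;5.7 20.1 6.9 -0.02 1;5.7 20.1 6.9 -0.02 1;5.7 20.1 6.9 -0.02 1'; timeout 60 python3 - <<'E'
from h import *
p,W,o=shot("wrist",7)
to((.4503,.047,.059,-.095))
E
```

```text
time: 11.88
tool_pos: [0.4503, 0.0469, 0.0799]
ee_rot: [3.139, 0.004, -0.096]
wrist_force: [-0.0, 0.3, -1.0]
width: 0.0294
now [0.451  0.0469 0.0808] yaw -0.0956 t 11.93 w 0.0294 F [-0.6246 -0.3287 -0.8059]
(0.4503, 0.047, 0.059) -> cm [-0.07 -0.01  2.18] spin -0.001 rows>=0.5
```

View pics/wrist7.png

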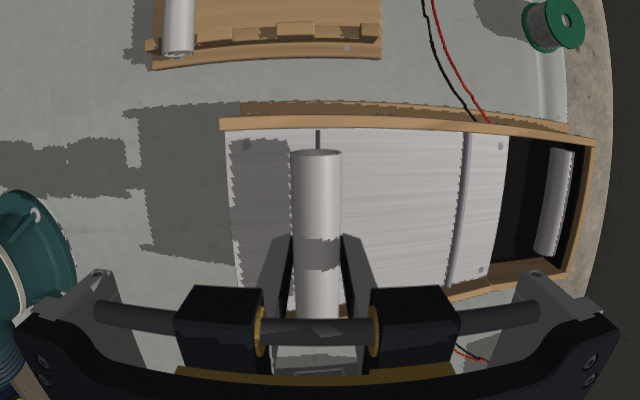

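The second tube is over the start line (column ~317) and the first one is still in the tray (column ~553). I'll lower and release it the same way.

```bash
python3 -m inch '0 0 0.5 0 1;0 0 1 0 1;0 0 1.3 0 1;0 0 1.6 0 1;0 0 1.8 0 1;0 0 2.0 0 1;0 0 2.1 0 1;0 0 2.15 0 1;0 0 2.15 0 1;0 0 2.15 0 1'; python3 -m inch '0 0 0 0 0.58;0 0 0 0 0.58;0 0 -3 0 0.55;0 0 -6 0 0.5;0 0 -8 0 0.5;0 0 -8 0 0.5;0 0 -8 0 0.5;0 0 -8 0 0.5;0 0 -8 0 0.5;0 0 -8 0 0.5;0 0 -8 0 0.5;0 0 -8 0 0.5;0 0 -8 0 0.5;0 0 -8 0 0.5;0 0 -8 0 0.5;0 0 -8 0 0.5'; timeout 60 python3 - <<'E'
from h import *
p,W,o=shot("wrist",8)
to((.350,.259,.14,-.115))
E
```

```text
time: 12.77
tool_pos: [0.4511, 0.0468, 0.0594]
ee_rot: [3.139, 0.002, -0.096]
wrist_force: [-0.1, 1.2, -1.1]
width: 0.0293
time: 14.1
tool_pos: [0.4513, 0.047, 0.1394]
ee_rot: [3.139, 0.002, -0.096]
wrist_force: [-0.5, 0.2, 0.1]
width: 0.0471
now [0.4513 0.047  0.1394] yaw -0.0956 t 14.15 w 0.0470 F [ 0.092  -1.0431  0.4695]
(0.35, 0.259, 0.14) -> cm [-12.11 -20.14  -0.08] spin 0.019 rows>=5.6
```

View pics/wrist8.png

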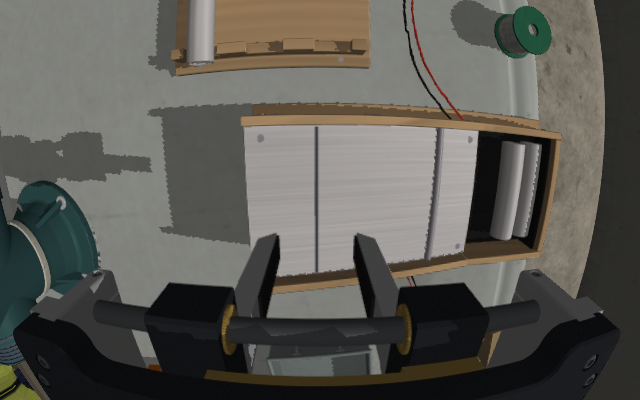

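Both sound tubes lie in the tray (columns ~510 and ~530). Now the last tube, the suspected flattened one.

```bash
python3 -m inch '-12.1 -20.1 0 0.02 0.47;-12.1 -20.1 0 0.02 0.47;-12.1 -20.1 0 0.02 0.47;-12.1 -20.1 0 0.02 0.47;-12.1 -20.1 0 0.02 0.47;-12.1 -20.1 0 0.02 0.47;-12.1 -20.1 0 0.02 0.47;-12.1 -20.1 0 0.02 0.47;-12.1 -20.1 3 0.02 0.47;-12.1 -20.1 6 0.02 0.47;-12.1 -20.1 8 0.02 0.47;-12.1 -20.1 8 0.02 0.47;-12.1 -20.1 8 0.02 0.47'; timeout 60 python3 - <<'E'
from h import *
p,W,o=shot("wrist",9)
cv2.imwrite('pics/wrist9z.png',cv2.resize(p[100:350,200:440],None,fx=2.4,fy=2.4))
to((.350,.2585,-.0015,-.115))
E
```

```text
time: 15.23
tool_pos: [0.3498, 0.2569, 0.0585]
ee_rot: [3.137, 0.003, -0.118]
wrist_force: [0.4, 0.1, 0.9]
width: 0.0498
now [0.351  0.2578 0.06  ] yaw -0.1175 t 15.28 w 0.0497 F [0.9958 0.6153 0.9135]
(0.35, 0.2585, -0.0015) -> cm [-0.1  -0.08  6.15] spin -0.003 rows>=1.5
```

View pics/wrist9z.png

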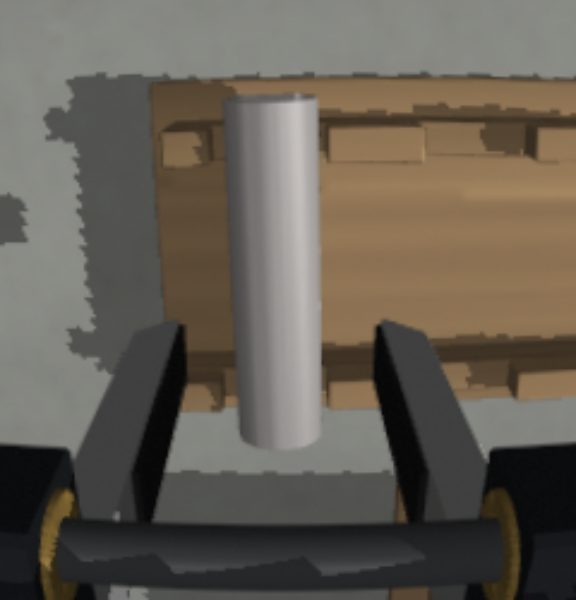

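```bash
python3 -m inch '-0.2 -0.1 2 -0.02 0.47;-0.2 -0.1 3.5 -0.02 0.47;-0.2 -0.1 4.8 -0.02 0.47;-0.2 -0.1 5.6 -0.02 0.47;-0.2 -0.1 6.0 -0.02 0.47;-0.2 -0.1 6.1 -0.02 0.47;-0.2 -0.1 6.1 -0.02 0.47;-0.2 -0.1 6.1 -0.02 0.47;-0.2 -0.1 6.1 -0.02 1;-0.2 -0.1 6.1 -0.02 1;-0.2 -0.1 6.1 -0.02 1;-0.2 -0.1 6.1 -0.02 1;-0.2 -0.1 6.1 -0.02 1;-0.2 -0.1 6.1 -0.02 1;-0.2 -0.1 6.1 -0.02 1;-0.2 -0.1 6.1 -0.02 1'; python3 -m inch '0 0 -3 0 1;0 0 -6 0 1;0 0 -10 0 1;0 0 -13 0 1;0 0 -15 0 1;0 0 -15 0 1;0 0 -15 0 1'; python3 -c "
from h import *
to((.4503,.047,.146,-.095),(.4503,.047,.08,-.095))"
```

```text
time: 16.62
tool_pos: [0.3492, 0.259, -0.0007]
ee_rot: [3.14, 0.0, -0.098]
wrist_force: [-0.0, -0.6, 3.1]
width: 0.0293
time: 17.2
tool_pos: [0.3497, 0.2595, 0.1495]
ee_rot: [3.141, -0.001, -0.097]
wrist_force: [-0.5, -0.4, -2.1]
width: 0.0292
now [0.3497 0.2595 0.1495] yaw -0.0975 t 17.20 w 0.0292 F [-0.4534 -0.3774 -2.134 ]
(0.4503, 0.047, 0.146) -> cm [12.08 20.16  0.38] spin -0.002 rows>=5.6
(0.4503, 0.047, 0.08) -> cm [12.07 20.16  6.98] spin -0.002 rows>=5.9
```

```bash
python3 -m inch '2 3.4 0.3 0 1;4 6.8 0.3 0 1;6 10.2 0.3 0 1;8 13.4 0.3 0 1;10 16.8 0.3 0 1;12.1 20.2 0.3 0 1;12.1 20.2 0.3 0 1;12.1 20.2 2.5 0 1;12.1 20.2 5 0 1;12.1 20.2 6.9 0 1;12.1 20.2 6.9 0 1;12.1 20.2 6.9 0 1;12.1 20.2 6.9 0 1'; timeout 60 python3 - <<'E'
from h import *
p,W,o=shot("wrist",10)
to((.4503,.047,.056,-.095))
E
```

```text
time: 18.28
tool_pos: [0.4502, 0.0468, 0.0805]
ee_rot: [3.141, 0.0, -0.097]
wrist_force: [0.4, 0.4, -0.3]
width: 0.029
now [0.4509 0.0468 0.0815] yaw -0.0971 t 18.33 w 0.0292 F [ 0.3506  1.0638 -0.3022]
(0.4503, 0.047, 0.056) -> cm [-0.07 -0.01  2.55] spin -0.002 rows>=0.6
```

View pics/wrist10.png

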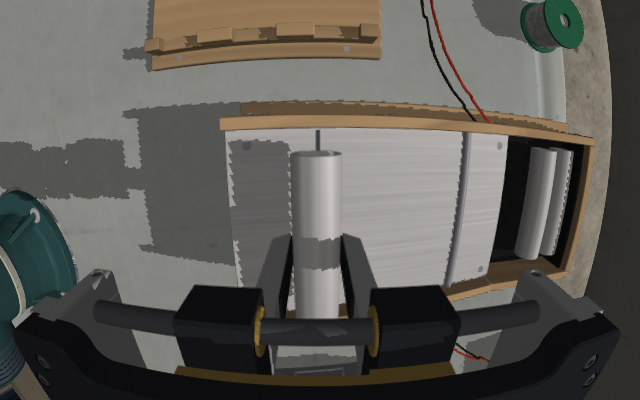

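The third tube is over the start line (column ~317), with both others still in the tray. I'll lower it slowly, feeling for contact.

```bash
python3 -m inch '0 0 0.5 0 1;0 0 1 0 1;0 0 1.3 0 1;0 0 1.6 0 1;0 0 1.9 0 1;0 0 2.1 0 1;0 0 2.3 0 1;0 0 2.4 0 1;0 0 2.4 0 1;0 0 2.4 0 1'; python3 -m inch '0 0 0.1 0 1;0 0 0.1 0 1;0 0 0.1 0 1'; python3 -m inch '0 0 0.1 0 1;0 0 0.1 0 1;0 0 0.1 0 1'
```

```text
time: 19.17
tool_pos: [0.4512, 0.0468, 0.0576]
ee_rot: [3.141, -0.002, -0.097]
wrist_force: [-0.1, 0.6, -0.3]
width: 0.029
time: 19.42
tool_pos: [0.4518, 0.0468, 0.0574]
ee_rot: [3.141, -0.004, -0.097]
wrist_force: [-0.0, -0.1, 4.1]
width: 0.0293
time: 19.67
tool_pos: [0.4525, 0.0467, 0.0573]
ee_rot: [3.141, -0.006, -0.097]
wrist_force: [-0.1, 0.2, 5.2]
width: 0.0292
```

Contact was felt at z 0.0576. I'll open just clear of the tube, let it seat, then lift straight up.

```bash
python3 -m inch '0 0 -0.1 0 0.64;0 0 -0.1 0 0.62;0 0 -0.1 0 0.6;0 0 -0.1 0 0.58;0 0 -1 0 0.58;0 0 -3 0 0.58;0 0 -6 0 0.5;0 0 -8 0 0.5;0 0 -8 0 0.5;0 0 -8 0 0.5;0 0 -8 0 0.5;0 0 -8 0 0.5;0 0 -8 0 0.5;0 0 -8 0 0.5;0 0 -8 0 0.5;0 0 -8 0 0.5;0 0 -8 0 0.5;0 0 -8 0 0.5'; timeout 60 python3 - <<'E'
from h import *
p,W,o=shot("wrist",11)
E
```

```text
time: 21.17
tool_pos: [0.452, 0.0468, 0.1372]
ee_rot: [3.141, -0.006, -0.097]
wrist_force: [-1.5, -0.6, -0.3]
width: 0.0471
```

View pics/wrist11.png

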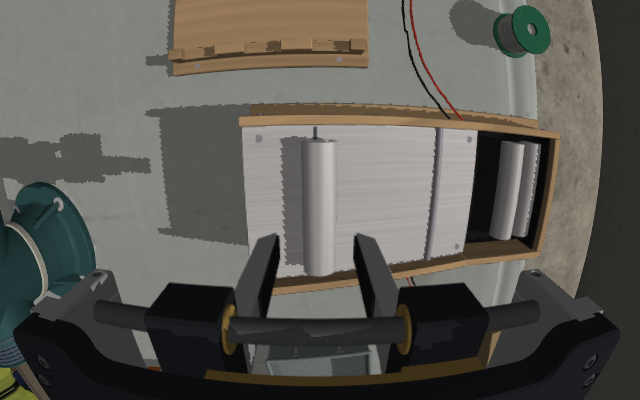

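The tube is on its flat near the start line (column ~320) and hasn't rolled. I'll wait and look again.

```bash
python3 -m inch '0 0 0 0 0.5;0 0 0 0 0.5;0 0 0 0 0.5;0 0 0 0 0.5;0 0 0 0 0.5;0 0 0 0 0.5;0 0 0 0 0.5;0 0 0 0 0.5;0 0 0 0 0.5;0 0 0 0 0.5;0 0 0 0 0.5;0 0 0 0 0.5;0 0 0 0 0.5;0 0 0 0 0.5;0 0 0 0 0.5;0 0 0 0 0.5;0 0 0 0 0.5;0 0 0 0 0.5'
cat > loc.py <<'E'
from h import *
import sys
p,W,o=shot("wrist",sys.argv[1])
# points 15..40 mm above deck plane
dz=W[...,2]-(-.2116*W[...,0]+.0204*W[...,1]+.1752)
m=(dz>.008)&(dz<.04)&(W[...,0]>.38)&(W[...,0]<.62)&(W[...,1]>-.022)&(W[...,1]<.117)
n,l,s,c=cv2.connectedComponentsWithStats(m.astype(np.uint8))
for k in range(1,n):
    if s[k,4]>400:
        Q=W[l==k];print(s[k],c[k],"dz97",np.percentile(dz[l==k],97),cv2.minAreaRect((Q[:,:2]*1000).astype(np.float32)),Q.mean(0))
to()
E
timeout 60 python3 loc.py 12
```

```text
time: 22.72
tool_pos: [0.452, 0.0468, 0.1372]
ee_rot: [3.141, -0.006, -0.097]
wrist_force: [0.4, 0.7, 0.3]
width: 0.0473
[358 119 118  11 693] [431.9466 123.5455] dz97 0.016802998253465033 ((557.1658325195312, 113.92083740234375), (9.058794975280762, 126.23363494873047), 85.94461822509766) [0.5686 0.1128 0.0728]
[ 301  141   37  136 4502] [318.8732 206.7528] dz97 0.026927062328790205 ((454.2510070800781, 46.366363525390625), (120.17247772216797, 30.37860870361328), 84.53571319580078) [0.4542 0.0507 0.1035]
now [0.452  0.0468 0.1372] yaw -0.0971 t 22.77 w 0.0471 F [ 0.5068 -0.1994 -0.2185]
```

View pics/wrist12.png

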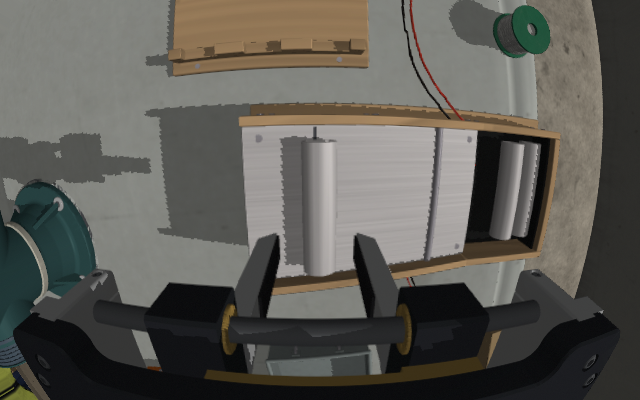

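The tube stays put with its top ~27 mm (vertical) above the deck, so it lies on its flat, held by friction at ramp x ≈ −0.11, above the bead. It is the damaged one. I'll pick it up.

```bash
python3 -c "
from h import *
to((.4543,.0464,.088,-.0955))"; python3 -m inch '0.2 0 2 0 0.58;0.2 0 4 0 0.58;0.2 0 4.9 0 0.58;0.2 0 4.9 0 0.58;0.2 0 4.9 0 0.58'; timeout 60 python3 loc.py 13;  python3 - <<'E'
import cv2
p=cv2.imread('pics/wrist13.png');cv2.imwrite('pics/wrist13z.png',cv2.resize(p[100:350,200:440],None,fx=2.4,fy=2.4))
E
```

```text
now [0.452  0.0468 0.1372] yaw -0.0971 t 22.77 w 0.0471 F [ 0.5068 -0.1994 -0.2185]
(0.4543, 0.0464, 0.088) -> cm [0.2  0.01 4.93] spin -0.002 rows>=1.2
time: 23.18
tool_pos: [0.454, 0.0466, 0.0881]
ee_rot: [3.141, -0.005, -0.097]
wrist_force: [0.0, -0.5, 0.1]
width: 0.0394
[371 121 130  13 914] [450.4344 126.1991] dz97 0.016794812772424 ((559.5830078125, 114.43102264404297), (8.907524108886719, 122.03649139404297), 84.82910919189453) [0.5676 0.1129 0.073 ]
[ 295  146   45  163 6451] [317.2834 224.0808] dz97 0.026895965089063313 ((454.2811584472656, 46.401390075683594), (121.3152847290039, 30.505544662475586), 84.40324401855469) [0.4547 0.053  0.1035]
now [0.4548 0.0466 0.089 ] yaw -0.0971 t 23.23 w 0.0395 F [ 0.7536  0.7344 -0.5592]
```

View pics/wrist13z.png

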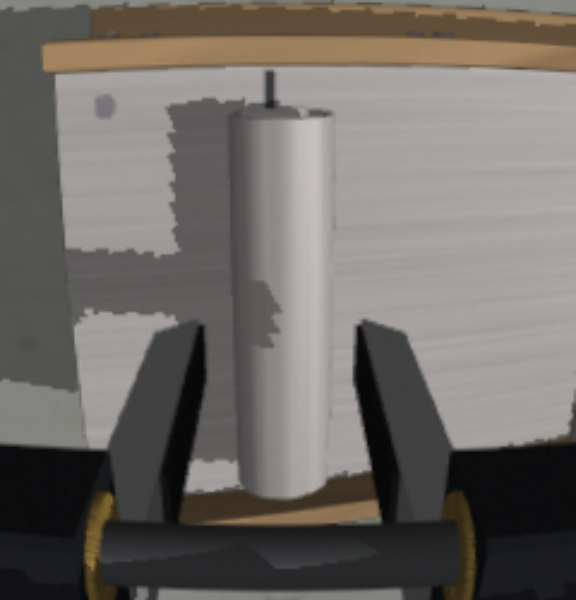

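The fingers straddle the tube evenly (zoomed: ~205 and ~355, tube 235–330). I'll lower and close.

```bash
python3 -m inch '0 0 1 0 0.58;0 0 2 0 0.58;0 0 2.7 0 0.58;0 0 3.1 0 0.58;0 0 3.2 0 0.58;0 0 3.2 0 0.58;0 0 3.2 0 0.58;0 0 3.2 0 1;0 0 3.2 0 1;0 0 3.2 0 1;0 0 3.2 0 1;0 0 3.2 0 1;0 0 3.2 0 1'; python3 -c "
from h import *
to()"; python3 -m inch '0 0 -0.5 0 1;0 0 -1.5 0 1;0 0 -4 0 1;0 0 -7 0 1;0 0 -9 0 1;0 0 -9 0 1;0 0 -9 0 1'; timeout 60 python3 - <<'E'
from h import *
p,W,o=shot("wrist",14)
to((.434,-.27,.15,.037))
E
```

```text
time: 24.32
tool_pos: [0.4553, 0.0465, 0.0575]
ee_rot: [3.141, -0.008, -0.097]
wrist_force: [-0.8, -0.6, 1.9]
width: 0.0286
now [0.4553 0.0465 0.0575] yaw -0.0970 t 24.32 w 0.0286 F [-0.7735 -0.5632  1.8965]
time: 24.9
tool_pos: [0.4556, 0.0466, 0.149]
ee_rot: [3.141, -0.011, -0.097]
wrist_force: [0.8, 0.2, -1.4]
width: 0.0289
now [0.4544 0.0466 0.1472] yaw -0.0971 t 24.95 w 0.0288 F [ 0.5115  0.6621 -0.5107]
(0.434, -0.27, 0.15) -> cm [ 1.04 31.71 -0.26] spin -0.134 rows>=7.6
```

View pics/wrist14.png

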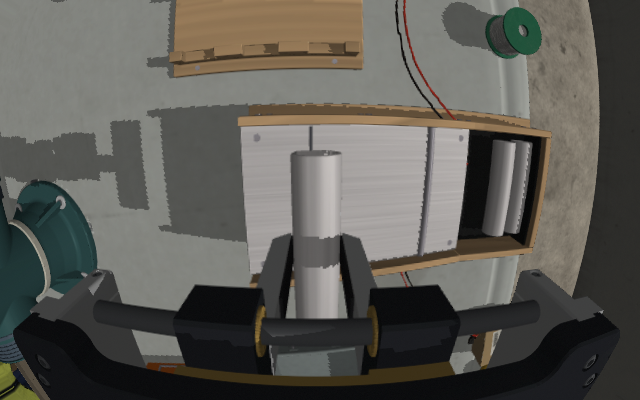

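Tube in hand. On to the grey tray.

```bash
python3 -m inch '0.1 4 -0.2 -0.03 1;0.3 8 -0.2 -0.06 1;0.4 12 -0.2 -0.09 1;0.6 16 -0.2 -0.12 1;0.7 20 -0.2 -0.134 1;0.9 24 -0.2 -0.134 1;1 28 -0.2 -0.134 1;1 31.7 -0.2 -0.134 1;1 31.7 -0.2 -0.134 1;1 31.7 -0.2 -0.134 1'; timeout 60 python3 - <<'E'
from h import *
p,W,o=shot("wrist",15)
q,S,_=shot("scene",15);cv2.imwrite('pics/scene15z.png',cv2.resize(q[150:350,250:450],None,fx=3,fy=3))
for n,X,im in(("wrist",W,p),("scene",S,q)):
    h=cv2.cvtColor(im,cv2.COLOR_BGR2HSV)
    m=(X[...,0]>.33)&(X[...,0]<.53)&(X[...,1]>-.4)&(X[...,1]<-.15)&(X[...,2]>.038)&(X[...,2]<.05)
    print(n,cv2.minAreaRect((X[m][:,:2]*1000).astype(np.float32)),m.sum())
to((.434,-.27,.15,.037))
E
```

```text
time: 25.78
tool_pos: [0.432, -0.2705, 0.1466]
ee_rot: [-3.139, -0.003, 0.033]
wrist_force: [-0.6, -0.5, -0.4]
width: 0.029
wrist ((433.59075927734375, -267.6210021972656), (146.9266357421875, 185.19100952148438), 1.6645869016647339) 3027
scene ((432.4841003417969, -267.6385803222656), (146.84681701660156, 187.33460998535156), 1.934169888496399) 629
now [ 0.4329 -0.2685  0.1476] yaw 0.0370 t 25.88 w 0.0287 F [ 0.4545  0.5348 -1.3465]
(0.434, -0.27, 0.15) -> cm [ 0.1   0.15 -0.24] spin 0.000 rows>=0.1
```

View pics/wrist15.png

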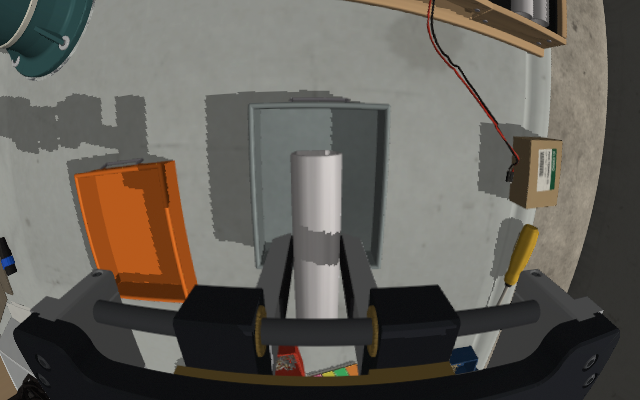

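View pics/scene15z.png

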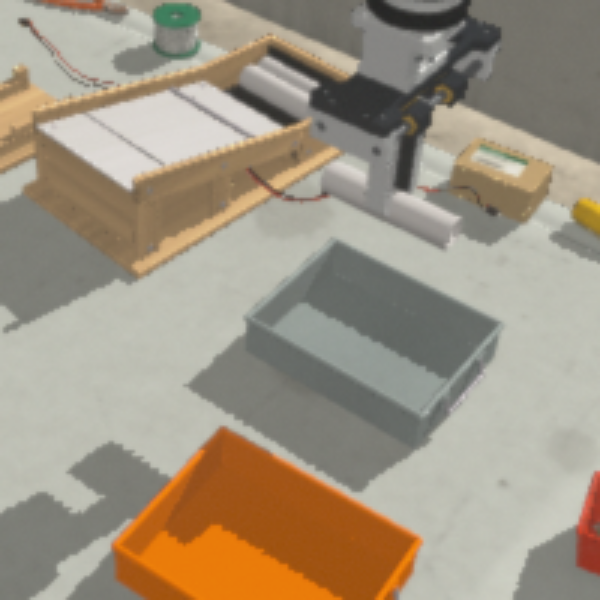

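The tube is centred over the grey tray (wrist view: tray columns 250–388, tube ~317; measured tray centre (0.433, −0.268)). I'll lower it, release gently, and lift.

```bash
python3 -m inch '0 0 4 0 1;0 0 8 0 1;0 0 11 0 1;0 0 13 0 1;0 0 14.5 0 1;0 0 15.5 0 1;0 0 16 0 1;0 0 16.2 0 1;0 0 16.2 0 1;0 0 16.2 0 1'; python3 -m inch '0 0 0.2 0 1;0 0 0.2 0 1;0 0 0.2 0 1'
```

```text
time: 26.72
tool_pos: [0.4347, -0.2687, -0.0131]
ee_rot: [3.141, -0.007, 0.038]
wrist_force: [1.0, -0.4, -0.9]
width: 0.0287
time: 26.97
tool_pos: [0.4352, -0.2692, -0.0145]
ee_rot: [3.14, -0.008, 0.037]
wrist_force: [0.4, -0.3, -0.6]
width: 0.0286
```

```bash
python3 -m inch '0 0 0.2 0 1;0 0 0.2 0 1;0 0 0.2 0 1;0 0 0.2 0 0.64;0 0 0.2 0 0.58;0 0 0.2 0 0.55;0 0 -1 0 0.5;0 0 -3 0 0.5;0 0 -7 0 0.5;0 0 -11 0 0.5;0 0 -14 0 0.5;0 0 -16 0 0.5;0 0 -16 0 0.5;0 0 -16 0 0.5;0 0 -16 0 0.5'; timeout 60 python3 - <<'E'
from h import *
p,W,o=shot("wrist",16)
m=(W[...,0]>.37)&(W[...,0]<.5)&(W[...,1]>-.35)&(W[...,1]<-.185)&(W[...,2]>.018)&(W[...,2]<.045)
Q=W[m];print(cv2.minAreaRect((Q[:,:2]*1000).astype(np.float32)),np.percentile(Q[:,2],97))
to()
E
```

```text
time: 28.22
tool_pos: [0.4333, -0.2686, 0.1444]
ee_rot: [-3.141, -0.007, 0.037]
wrist_force: [0.1, -0.0, -0.4]
width: 0.0473
((458.66656494140625, -256.96514892578125), (85.28549194335938, 141.8465576171875), 1.4152178764343262) 0.03523278241044083
now [ 0.433  -0.2683  0.1436] yaw 0.0374 t 28.27 w 0.0471 F [-0.0812 -0.9812 -0.395 ]
```

View pics/wrist16.png

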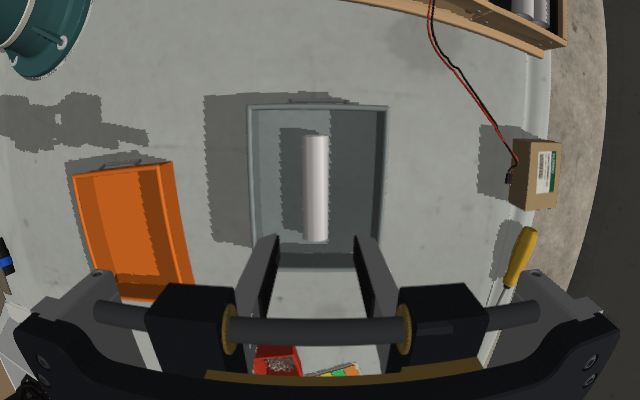

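The tube lies in the middle of the grey tray (column ~315, rows 137–242), top ~35 mm, which fits lying on its flat. One last look with the outside cameras, waiting a moment.

```bash
python3 -m inch '0 0 -3 0 0.5;0 0 -3 0 0.5;0 0 -3 0 0.5;0 0 -3 0 0.5;0 0 -3 0 0.5;0 0 -3 0 0.5'; timeout 60 python3 - <<'E'
from h import *
p,W,o=shot("wrist",17);q,S,_=shot("scene",17)
b0=cv2.imread("pics/scene0.png");S0=cloud("scene",np.load("pics/scene0.npy"))
cv2.imwrite("pics/fin.png",cv2.resize(q[120:300,200:460],None,fx=3,fy=3))
a=cloud("wrist",np.load("pics/wrist16.npy"),{"tool_pos":[.433,-.2683,.1436],"ee_rot":[-3.141,-.007,.037]})
m=(abs(W[...,0]-.433)<.05)&(abs(W[...,1]+.268)<.07)&(W[...,2]>.02)&(W[...,2]<.045);Q=W[m];print("scrap",cv2.minAreaRect((Q[:,:2]*1000).astype(np.float32)),np.percentile(Q[:,2],97))
c,sn=np.cos(-.0945),np.sin(-.0945);O=np.array([.5648,.0372])
X=(S[...,:2]-O)@np.array([[c,-sn],[sn,c]])
h=cv2.cvtColor(q,cv2.COLOR_BGR2HSV)
m=(X[...,0]>.05)&(X[...,0]<.18)&(abs(X[...,1])<.075)&(S[...,2]<.06)&(S[...,2]>.02)&(h[...,2]>120)&(h[...,1]<40)
print("catch: rampx",np.percentile(X[m][:,0],[2,50,98]),"y",np.percentile(X[m][:,1],[2,98]),"z",np.percentile(S[m][:,2],[50,98]),m.sum())
E
```

```text
time: 28.77
tool_pos: [0.4323, -0.2679, 0.172]
ee_rot: [-3.139, -0.003, 0.037]
wrist_force: [-0.2, 0.9, 0.3]
width: 0.047
scrap ((431.4222106933594, -269.7133483886719), (30.27252960205078, 120.35885620117188), 2.555110216140747) 0.03308943638531477
catch: rampx [0.0514 0.113  0.1542] y [-0.0478  0.0601] z [0.0416 0.0475] 346
```

View pics/fin.png

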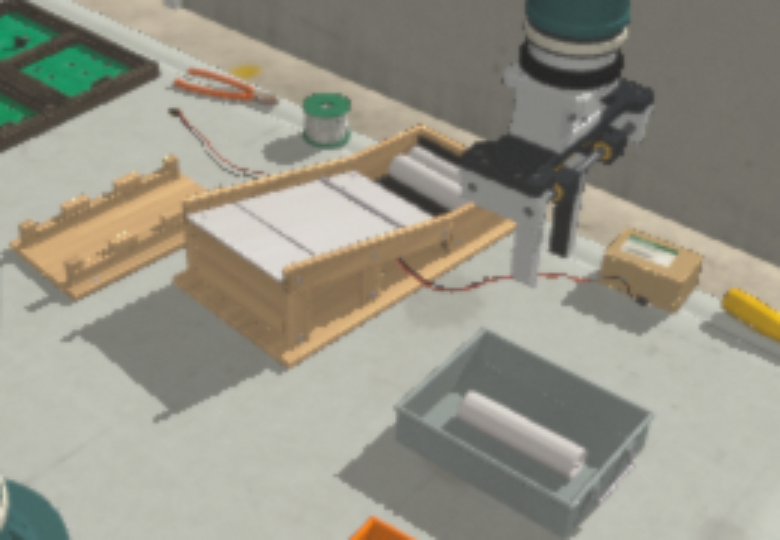

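The final picture shows both sound tubes side by side in the catch tray (around 430, 180), the flattened tube in the grey tray (520, 435), and the spool and carton where they were. Handing in.

```bash
python3 -c "
from bench import robot
print(robot.close_job(), robot.get_obs()['time'])"
```

```text
the job is handed in; nothing more can be done
the job is handed in; nothing more can be done
```

I tested all three tubes one at a time and handed the job in at about 29 s of the 72 s allowed. The two from the right and middle rack notches rolled over the bead into the catch tray by themselves. The tube nearest the robot stayed put, so it is the flattened one, and I put it in the grey scrap tray.

**Last checks:** The flattened tube lies at (0.431, −0.270) m, inside the scrap tray. Its top is 33–35 mm high, which fits lying on its flat. Both sound tubes rest side by side in the catch tray, with their tops under 50 mm. By eye, the spool and carton are where they were, and the gripper is clear of everything.

**What disagreed:**
- **Short fingers:** the fingertips are about 34 mm short of the reported TCP. My first grasp closed above the tube without touching it, so I lowered every later grasp and placement by that amount.
- **No slide:** the flattened tube did not slide down to the bead. Friction held it at the start line (ramp x about −0.11 m) for at least 1.5 s, inside the range step 1 allows.
- **Rough reading:** the low-x end of the catch-tray reading (0.051 m) probably picked up some deck pixels, so I relied on the pictures there.

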